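Run the cranked stone finisher and index it for unloading

TASK

Give the stones on the hand-cranked finisher their polishing run: holding the wooden crank knob, turn the crank anticlockwise (seen from above) until the iron plate itself, which follows the crank only through a soft slipping coupling, turns at about 23 turns a minute (2.4 rad/s, give or take 0.4), keep the plate at that speed for 6 seconds without a break, then stop it with the lug on its rim at the fixed steel pointer and let go of the knob. Work the plate only by the crank, never touching the plate itself, never let it run faster than 32 turns a minute (3.35 rad/s), and leave the other things on the bench where they are.

Things in the scene. Friction and masses are not known exactly. Their poses are not given: they have to be found in the camera images.
- stand: fixed green stand, foot 200 x 200 x 12 mm; origin under its centre on the table, z up along the spindle axis, +x towards the pointer. The pointer's bracket (to 91 mm high) and, 2.2 rad anticlockwise of it, a dark bracket with a yoke over the plate's rim for the felt shoe (to 104 mm high) stand 154 to 166 mm from the axis
- axis (a point): point on the spindle axis 155 mm above the table (fixed to the stand)
- pointer (a point): where the lug must stop: 125 mm from the axis on the stand's +x side, 80 mm above the table, just inside the tip of the steel cone pointer (20 mm long, on an upright flat bar outside the plate's rim)
- spindle (a joint): angle of the iron plate, rad, positive anticlockwise from above, 0 (and each 2 pi) with the lug at the pointer; counts on over full turns, no limits; starts at rest well away from the pointer. Nominal moment of inertia 0.040 kg m2 (hidden: 0.7 to 1.4 times). Nominal bearing drag: 0.006 N m dry plus 0.005 N m per rad/s, besides the rubbing of the felt shoe
- lug (a point): on the steel lug (22 x 30 x 24 mm) on the rim of the iron plate, 125 mm from the axis, 80 mm above the table; turns with the plate. The plate: dark disc of radius 115 mm, 18 mm thick, top 78 mm above the table, nine small stones stuck on it (to 91 mm), 6 kg nominal
- crank (a joint): angle of the crank relative to the plate, rad, positive anticlockwise, no limits (crank angle from the stand's +x = spindle + crank). Only a viscous coupling joins the two: torque on the plate = 0.04 N m x (crank speed - plate speed in rad/s). The plate lags about 1 s, runs about 1.1 rad/s slower than the crank (0.6 to 1.9 with the hidden drag), and coasts about 1 rad when the crank is stopped
- knob_mid (a point): middle of the upright round wooden knob at the end of the flat aluminium crank arm (arm's top 132 mm above the table): 60 mm from the axis, 161 mm above the table. Knob 32 mm across, 55 mm tall (134 to 189 mm); it spins freely on its pin, so, gripped from above, it can be carried round a circle without turning the gripper
- file_a: loose steel file with wooden handle, 290 mm long, lying on the bench; leave alone
- file_b: second loose file, 250 mm long; leave alone
- bangle: silver bangle, 68 mm across, 22 mm tall; leave alone
- geode: rough stone, 80 mm across, 50 mm tall; leave alone
- spoon: metal spoon lying on the bench; leave alone
- bur_stand: stone block 75 x 130 mm with small burs, 65 mm tall; leave alone
- shoe: felt-faced metal drag shoe, 35 x 30 x 24 mm, lying loose in the stand's yoke on the plate's rim, 92 mm from the axis; origin under its centre. It rubs on the plate and steadies it: nominal drag 0.028 N m at 50 g, hidden 0.3 to 2.1 times that; leave it in its yoke

How it is judged:
By the outcome, as a careful person would: the job done as asked, in the order asked, and still so for the second after the job is handed in, with the robot touching nothing.
It also fails if it takes over 61 s, if anything falls off the work surface, if the arm or the gripper's body presses on something with over 40 N, if the wrist force passes 120 N, or if a joint passes its speed limit or range.

ROBOT

A 6-joint arm with a two-finger parallel gripper is mounted at the origin on the work surface. World frame = base frame: x ahead of the robot, y to its left, z up, the work surface at z = 0. Lengths are in m, angles in rad, forces in N, time in s.
With the tool pointing down it reaches from about 0.325 to 0.9 m from the base axis. Payload 6.1 kg.
Tool frame: the origin (TCP) lies midway between the tips of the shut fingers; the grasp point (between the pads) lies behind it (robot.grip_point_offset is the z of the grasp point in the tool frame, in m); z points along the fingers, y is the line along which they close (so a half turn about z gives the same grasp; the last joint's range is limited). The gripper opens to 85 mm and grips with 20 to 120 N. Pads are 22 mm wide; open, the fingers measure 114 mm over their backs; the gripper's body (76 mm by 85 mm) begins 54 mm behind the grasp point. The pads swing forward as they close: fully open they stand 13 mm farther back than shut.
Start: joints at [1.148, 0.22, 1.526, -0, 1.395, -0.126], TCP at [0.183, 0.598, 0.231] pointing down, gripper open.
Joint ranges: [-2.98, 2.98], [-0.91, 2.08], [0.09, 2.57], [-1.24, 4.39], [0.2, 2.65], [-2.68, 2.68]. Speed limits (rad/s): [2.57, 2.57, 3.01, 3.14, 3.14, 3.14].

INTERFACE

Orientations are given as a rotation vector (axis times angle).
In Python, from workcell import robot, vision, ticket, cut_out, landmark_of gives the robot as it stands. The module is installed in compiled form; this text tells all that it offers.
- The arm moves only by the tool arm_command, never from a script. Its argument "plan" is a list of rows, each an object with "twist": the turn, a rotation vector about the tool's x, y, z in degrees, a list of three; "slide": the shift along the tool's x, y, z in units of 40 mm (1.0 is 40 mm), a list of three; "fingers": the finger opening in mm, from 0 to 85.4. In form: [{"twist": [ax, ay, az], "slide": [x, y, z], "fingers": fingers}, ...]. A call has 1 to 10 rows; each row shifts and turns the commanded pose from where the row before left it, along the tool's axes as they then stand; what a row does not reach is not made up. A row lasts 1/8 s, in which the tool goes at most 62.5 mm and 10.7 degrees, less where a joint would pass 70% of its speed; a pose out of reach is approached as far as the arm can. A call is refused whole if a number of a shift passes 1 or a number of a turn 10.7, either way. A call with a gripper value outside its range is refused whole. The fingers move at their own pace and stop on an object; "squeeze" is the grip in N (left out, the last holds). Time passes only in rows, so rows that do not move let the fingers close. It gives the time, the measured TCP pose, the force, the opening and the grip force at its end, in the units of the state.
- robot.sense(): the state, without advancing time (a new reading comes with each control period).
- vision.capture(name): name is "scene" or "top"; returns a dict with "frame" (420x560x3 uint8, red, green, blue), "depth" (420x560 float32, m along the optical axis (not along the pixel's ray), 0 where there is no reading), "vfov" (degrees; the focal length in pixels is half the picture's height over the tangent of half this angle, whatever the lens; pixels are square), "cx", "cy" (the principal point, pixels), "T" (4x4, takes a point from camera to world coordinates). Camera axes: x right, y up, looking along -z (the intrinsics and any distortion apply to the point x, -y, -z); pixel columns grow to the right and rows downward; lengths in m; the calibration is good to about 2 mm. A picture is of the moment at which its call begins.
- ticket.finish_job(): hands the job in; it is judged then, once.
Trained networks look in the newest picture that a camera, given by its name, has taken for a name from the list of things; names that differ only in an ending like _2 or _b are one class to them, and where a whole thing is asked for, a point or a joint stands for the part that bears it (a point fixed in the world has none). Each returns a list of dicts, best first, with "score" (0 to 1); they miss things now and then, are a little off and sometimes report something else, mostly with a low value. They report only what shows in the picture. A call takes as long as a camera call.
- cut_out(camera, thing): "mask" (420x560 bool, what is visible of it).
- landmark_of(camera, thing): "centre" ([x, y, z] in m, in world coordinates, good to about 4 mm: a listed point, or the origin of a listed thing).
The state is a dict: "clock": time; "joint_positions": joint angles; "joint_velocities": joint speeds; "joint_efforts": joint torques, N m; "tcp_pos": TCP position; "eef_rot": TCP orientation; "wrist_force": force on the tool from outside, world axes, zero at the start; "ft_torque": the same for the moment, N m; "width": finger opening in m; "grasp_force": force on a finger pad.
Only numpy, scipy, OpenCV 4.12 (cv2) and the standard library are available. Lean on these libraries where they do the work, as an engineer would, in place of code of your own. Each camera call takes 0.05 s, during which the arm holds its last target. There are 200 camera calls.

## Working session

There is one attempt and no reset: what is moved stays moved. The work goes in short steps, Python scripts to look and compute and a tool call to move; the robot and the scene stay as the last step left them, time stands still between calls to the robot, and variables do not carry over. Pictures are saved under pics/ and viewed, at most 10 in all, crops included, and the job is handed in when it is done.

Besides the shell and the picture viewer there is one more tool, called after "Emit:" by a JSON object that holds its "method" and its "body". arm_command: Moves the arm, as the interface text tells. Its arguments: {"type":"object","properties":{"plan":{"type":"array"},"squeeze":{"type":"number"}},"required":["plan"]}

```bash
mkdir -p pics
python3 - <<'E'
from workcell import robot, vision, ticket, cut_out, landmark_of
import cv2,numpy as np
s=robot.sense();print({k:np.round(v,3) for k,v in s.items()},robot.grip_point_offset)
for c in("scene","top"):
    p=vision.capture(c);cv2.imwrite(f"pics/{c}0.png",p["frame"][:,:,::-1])
    for t in("stand","axis","pointer","lug","knob_mid","shoe","geode","bur_stand","bangle","file_a","spoon"):
        print(c,t,[(np.round(d["centre"],3),round(d["score"],2)) for d in landmark_of(c,t)[:2]])
E
```

```text
{'clock': np.float64(0.0), 'joint_positions': array([ 1.148,  0.221,  1.528,  0.   ,  1.395, -0.126]), 'joint_velocities': array([-0.001, -0.   ,  0.001, -0.001,  0.001,  0.001]), 'joint_efforts': array([-0.0000e+00, -4.9690e+01, -3.8939e+01, -0.0000e+00,  1.1000e-02,
        0.0000e+00]), 'tcp_pos': array([0.183, 0.597, 0.23 ]), 'eef_rot': array([-4.640e-01, -3.107e+00,  3.000e-03]), 'wrist_force': array([-0.392,  0.063, -0.946]), 'ft_torque': array([-0.027, -0.052, -0.029]), 'grasp_force': np.float64(0.0), 'width': np.float64(0.085)} -0.0187
scene stand [(array([ 0.581, -0.007, -0.002]), 0.87)]
scene axis [(array([ 0.576, -0.01 ,  0.153]), 0.57)]
scene pointer [(array([ 0.698, -0.059,  0.075]), 0.69)]
scene lug [(array([ 0.511, -0.107,  0.08 ]), 0.92)]
scene knob_mid [(array([ 0.52 , -0.024,  0.158]), 0.73)]
scene shoe [(array([0.557, 0.078, 0.079]), 0.63)]
scene geode [(array([ 0.496, -0.197,  0.   ]), 0.94)]
scene bur_stand [(array([ 0.634, -0.409,  0.002]), 0.82)]
scene bangle [(array([ 0.678,  0.159, -0.   ]), 0.61)]
scene file_a [(array([ 0.434,  0.449, -0.003]), 0.58), (array([ 0.432, -0.422, -0.001]), 0.56)]
scene spoon [(array([ 0.611,  0.389, -0.003]), 0.78)]
top stand [(array([ 0.586, -0.01 , -0.002]), 0.7)]
top axis [(array([ 0.582, -0.012,  0.157]), 0.95)]
top pointer [(array([ 0.699, -0.056,  0.082]), 0.9)]
top lug []
top knob_mid [(array([ 0.518, -0.024,  0.16 ]), 0.44)]
top shoe [(array([0.558, 0.079, 0.075]), 0.46)]
top geode [(array([ 0.494, -0.194, -0.003]), 0.66), (array([ 0.433, -0.424, -0.003]), 0.53)]
top bur_stand [(array([ 0.633, -0.411,  0.001]), 0.62)]
top bangle [(array([0.683, 0.157, 0.004]), 0.74)]
top file_a [(array([ 0.434, -0.423, -0.002]), 0.97), (array([ 0.435,  0.447, -0.   ]), 0.68)]
top spoon [(array([ 0.608,  0.386, -0.002]), 0.89)]
```

View pics/scene0.png

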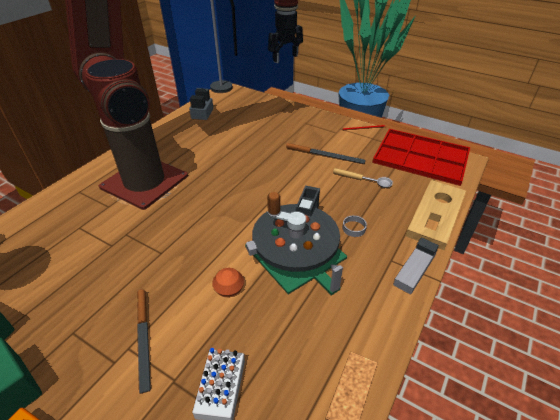

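View pics/top0.png

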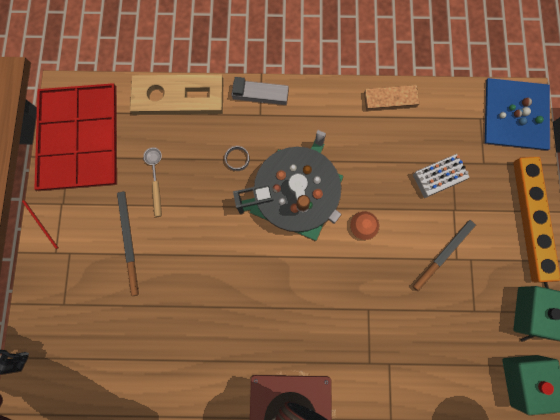

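The pictures show the finisher in the middle. In the top view the hub is at (298,184), the knob at (303,202), the lug at (335,216), the pointer at (320,138) and the yoke with the shoe at (255,196). The network reports agree with this. Next I refine the axis and knob from depth.

```bash
cat > h.py <<'E'
from workcell import robot, vision, ticket, cut_out, landmark_of
import numpy as np, cv2
def cloud(c):
    p=vision.capture(c);d=p["depth"];h,w=d.shape;f=h/2/np.tan(np.radians(p["vfov"]/2))
    v,u=np.nonzero(d>0);z=d[v,u]
    P=np.c_[(u-p["cx"])/f*z,-(v-p["cy"])/f*z,-z,np.ones(len(z))]@p["T"].T
    return P[:,:3],p["frame"][v,u],p
E
python3 - <<'E'
from h import *
from scipy.optimize import least_squares
for c in("scene","top"):
    P,C,p=cloud(c)
    q=P-[.581,-.01,0];r=np.hypot(q[:,0],q[:,1]);a=np.arctan2(q[:,1],q[:,0]);z=P[:,2]
    m=(r<.14)&(z>.073)&(z<.083)&(r>.09)
    # plate edge: outermost point per angle bin
    E=[]
    for k in np.arange(-np.pi,np.pi,.12):
        s=m&(abs(a-k)<.06)&(r<.122)
        if s.sum()>2:E.append(P[s][np.argmax(r[s]),:2])
    E=np.array(E);f=least_squares(lambda t:np.hypot(*(E-t[:2]).T)-t[2],[.58,-.01,.115],loss="soft_l1",f_scale=.002)
    print(c,"axis fit",f.x,"h",np.median(z[m]))
    k=(z>.18)&(z<.2)&(r<.1);print("knob top",k.sum(),(P[k].min(0)+P[k].max(0))/2,P[k].mean(0),np.ptp(P[k],0),P[k][:,2].max())
    hb=(z>.136)&(z<.175)&(r<.035);print("hub",hb.sum(),P[hb].mean(0),np.ptp(P[hb],0),P[hb][:,2].max())
    l=(r>.121)&(r<.135)&(z>.066)&(z<.096)
    print("rim band",[(round(x,1),int((l&(abs(a-x)<.1)).sum())) for x in np.arange(-3.1,3.2,.2)])
E
```

```text
scene axis fit [ 0.58236867 -0.01250714  0.11425598] h 0.07595405646150843
knob top 95 [ 0.52457915 -0.02484308  0.18472679] [ 0.52573144 -0.02669745  0.18549295] [0.02908354 0.0298714  0.00928155] 0.18936755920989357<stdin>:15: RuntimeWarning: Mean of empty slice.
  ret = um.true_divide(
Traceback (most recent call last):
ValueError: zero-size array to reduction operation maximum which has no identity
```

Emit:
{"method": "arm_command", "body": {"plan": [{"twist": [0, 0, 0], "slide": [-0.9, -0.88, -0.1], "fingers": 60}, {"twist": [0, 0, 0], "slide": [-0.9, -0.88, -0.1], "fingers": 60}, {"twist": [0, 0, 0], "slide": [-0.9, -0.88, -0.1], "fingers": 60}, {"twist": [0, 0, 0], "slide": [-0.9, -0.88, -0.1], "fingers": 60}, {"twist": [0, 0, 0], "slide": [-0.9, -0.88, -0.1], "fingers": 60}, {"twist": [0, 0, 0], "slide": [-0.9, -0.88, 0], "fingers": 60}, {"twist": [0, 0, 0], "slide": [-0.9, -0.88, 0], "fingers": 60}, {"twist": [0, 0, 0], "slide": [-0.9, -0.88, 0], "fingers": 60}, {"twist": [0, 0, 0], "slide": [-0.9, -0.88, 0], "fingers": 60}, {"twist": [0, 0, 0], "slide": [-0.9, -0.88, 0], "fingers": 60}]}}

```text
clock: 2.5
tcp_pos: [0.4248, 0.1543, 0.2517]
eef_rot: [0.464, 3.106, 0.001]
wrist_force: [0.7, 1.5, 0.6]
width: 0.0598
grasp_force: 0.0
```

Emit:
{"method": "arm_command", "body": {"plan": [{"twist": [0, 0, 0], "slide": [-0.9, -0.88, 0], "fingers": 60}, {"twist": [0, 0, 0], "slide": [-0.9, -0.88, 0], "fingers": 60}, {"twist": [0, 0, 0], "slide": [-0.6, -0.6, 0], "fingers": 60}, {"twist": [0, 0, 0], "slide": [-0.3, -0.3, 0], "fingers": 60}, {"twist": [0, 0, 0], "slide": [0, 0, 0], "fingers": 60}, {"twist": [0, 0, 0], "slide": [0, 0, 0], "fingers": 60}]}}

```text
clock: 3.25
tcp_pos: [0.4958, 0.0235, 0.2512]
eef_rot: [-0.463, -3.107, -0.001]
wrist_force: [-0.1, -0.3, -0.0]
width: 0.0596
grasp_force: 0.0
```

```bash
cat >> h.py <<'E'
from scipy.spatial.transform import Rotation as R
AX=np.array([.582,-.0115])
def tool(dw):
    s=robot.sense();return R.from_rotvec(s["eef_rot"]).as_matrix().T@np.array(dw)/.04
def knob(P):
    k=(P[:,2]>.178)&(P[:,2]<.187)&(np.hypot(*(P[:,:2]-AX).T)<.09)
    return k
E
python3 - <<'E'
from h import *
s=robot.sense();print(s["clock"],s["tcp_pos"],s["eef_rot"],s["width"],s["wrist_force"],s["joint_positions"])
print(tool([.5225-s["tcp_pos"][0],-.0245-s["tcp_pos"][1],.144-s["tcp_pos"][2]]))
P,C,p=cloud("scene");cv2.imwrite("pics/a.png",cv2.resize(p["frame"][140:320,180:420,::-1],None,fx=3,fy=3))
E
```

```text
3.25 [0.49579936 0.02349706 0.25122411] [-4.62997716e-01 -3.10678184e+00 -7.11344883e-04] 0.05962336656704271 [-0.10851766 -0.2764628  -0.02091026] [-1.11987330e-01 -1.04837970e-01  1.82874055e+00  4.76155564e-04
  1.41817384e+00 -1.38697761e+00]
[-0.9898904  -0.95415378  2.67969024]
```

View pics/a.png

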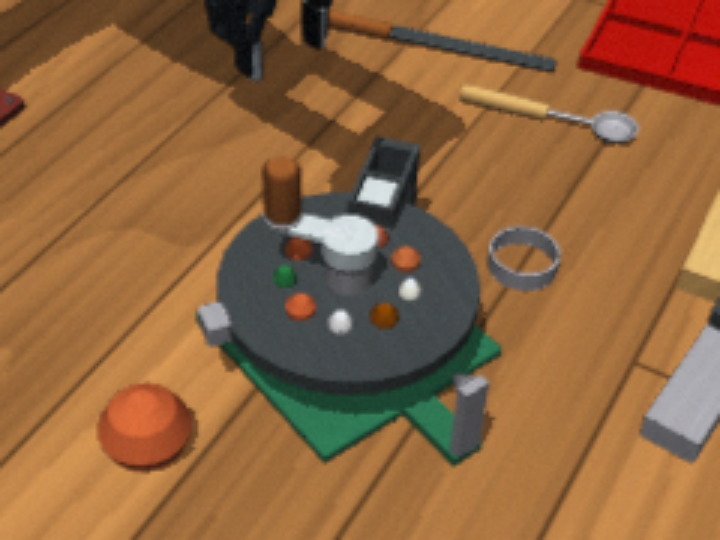

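The crop shows the knob at (282,190), the hub lower than the fingertips will be, and the gripper clear at upper left. Next: over the knob, down, and grip.

Emit:
{"method": "arm_command", "body": {"plan": [{"twist": [0, 0, 0], "slide": [-0.5, -0.48, 0], "fingers": 60}, {"twist": [0, 0, 0], "slide": [-0.49, -0.47, 0], "fingers": 60}, {"twist": [0, 0, 0], "slide": [0, 0, 0.5], "fingers": 60}, {"twist": [0, 0, 0], "slide": [0, 0, 0.7], "fingers": 60}, {"twist": [0, 0, 0], "slide": [0, 0, 0.7], "fingers": 60}, {"twist": [0, 0, 0], "slide": [0, 0, 0.5], "fingers": 60}, {"twist": [0, 0, 0], "slide": [0, 0, 0.3], "fingers": 60}, {"twist": [0, 0, 0], "slide": [0, 0, 0], "fingers": 60}]}}

```text
clock: 4.3
tcp_pos: [0.5224, -0.0247, 0.1427]
eef_rot: [-0.463, -3.106, -0.0]
wrist_force: [-0.3, -0.3, 0.2]
width: 0.0602
grasp_force: 0.0
```

Emit:
{"method": "arm_command", "body": {"plan": [{"twist": [0, 0, 0], "slide": [0, 0, 0], "fingers": 24}, {"twist": [0, 0, 0], "slide": [0, 0, 0], "fingers": 24}, {"twist": [0, 0, 0], "slide": [0, 0, 0], "fingers": 24}, {"twist": [0, 0, 0], "slide": [0, 0, 0], "fingers": 24}], "squeeze": 50}}

```text
clock: 4.8
tcp_pos: [0.524, -0.0258, 0.1447]
eef_rot: [0.464, 3.105, -0.0]
wrist_force: [-0.4, 0.3, 7.6]
width: 0.0307
grasp_force: 49.6
```

```bash
cat >> h.py <<'E'
import json,os
RT=R.from_rotvec([-.4635,-3.1065,0]).as_matrix()
def gen(dths,AX=AX,rad=.0605,save=True):
    st=json.load(open("st.json")) if os.path.exists("st.json") else dict(p=[.5224,-.0247],th=float(np.arctan2(-.0143,-.058)))
    p=np.array(st["p"]);th=st["th"]
    for i,d in enumerate(dths):
        th+=d;t=AX+rad*np.array([np.cos(th),np.sin(th)])
        sl=np.round(RT.T@np.r_[t-p,0]/.04,2)
        p=p+(RT@np.r_[sl[:2],0])[:2]*.04
        if i%10==0:print()
        print([float(x)+0. for x in sl[:2]],end=" ")
    if save:json.dump(dict(p=list(p),th=th),open("st.json","w"))
    print("\nth",th,"p",p)
def lug(cams=("scene","top")):
    s=robot.sense();print("clock",s["clock"],"tcp",np.round(s["tcp_pos"],4),"F",np.round(s["wrist_force"],1))
    for c in cams:
        t=robot.sense()["clock"];P,C,_=cloud(c);q=P[:,:2]-AX;r=np.hypot(*q.T);a=np.arctan2(q[:,1],q[:,0]);z=P[:,2]
        yk=np.angle(np.exp(1j*(a+.397-2.2)))
        l=(r>.119)&(r<.136)&(z>.067)&(z<.0945)&~((abs(yk)<.3)&(z>.079))
        if l.sum()<4: print(c,"none",l.sum());continue
        m=np.angle(np.exp(1j*a[l]).mean());dv=np.angle(np.exp(1j*(a[l]-m)))
        print(c,"t",round(float(t),3),"n",l.sum(),"phi",round(float(np.angle(np.exp(1j*(m+np.median(dv)+.397)))),3),"spread",np.round(np.ptp(dv),2))
E
python3 - <<'E'
from h import *
lug()
gen([.1,.2,.3,.4]+[.45]*6)
E
```

```text
clock 4.8 tcp [ 0.524  -0.0258  0.1447] F [-0.4  0.3  7.6]
scene t 4.8 n 72 phi -1.759 spread 1.94
top none 0

[-0.11, -0.15] [-0.21, -0.22] [-0.37, -0.25] [-0.59, -0.14] [-0.66, 0.13] [-0.54, 0.4] [-0.31, 0.6] [-0.02, 0.68] [0.27, 0.61] [0.52, 0.44] 
th 0.8001379495017769 p [0.62420113 0.03205531]
```

Emit:
{"method": "arm_command", "body": {"plan": [{"twist": [0, 0, 0], "slide": [-0.11, -0.15, 0], "fingers": 24}, {"twist": [0, 0, 0], "slide": [-0.21, -0.22, 0], "fingers": 24}, {"twist": [0, 0, 0], "slide": [-0.37, -0.25, 0], "fingers": 24}, {"twist": [0, 0, 0], "slide": [-0.59, -0.14, 0], "fingers": 24}, {"twist": [0, 0, 0], "slide": [-0.66, 0.13, 0], "fingers": 24}, {"twist": [0, 0, 0], "slide": [-0.54, 0.4, 0], "fingers": 24}, {"twist": [0, 0, 0], "slide": [-0.31, 0.6, 0], "fingers": 24}, {"twist": [0, 0, 0], "slide": [-0.02, 0.68, 0], "fingers": 24}, {"twist": [0, 0, 0], "slide": [0.27, 0.61, 0], "fingers": 24}, {"twist": [0, 0, 0], "slide": [0.52, 0.44, 0], "fingers": 24}]}}

```text
clock: 6.15
tcp_pos: [0.6258, 0.0312, 0.1446]
eef_rot: [0.464, 3.105, -0.002]
wrist_force: [-6.3, -7.5, 9.3]
width: 0.0304
grasp_force: 51.0
```

Run:
```python
from h import *
lug(("scene",))
gen([.45]*20)
```

```text
clock 6.15 tcp [0.6258 0.0312 0.1446] F [-6.3 -7.5  9.3]
scene t 6.15 n 91 phi -1.305 spread 0.24

[0.65, 0.16] [0.67, -0.13] [0.53, -0.41] [0.31, -0.6] [0.01, -0.68] [-0.28, -0.61] [-0.52, -0.43] [-0.65, -0.16] [-0.66, 0.14] [-0.54, 0.41] 
[-0.3, 0.61] [-0.01, 0.67] [0.29, 0.61] [0.52, 0.43] [0.66, 0.15] [0.66, -0.14] [0.53, -0.42] [0.29, -0.61] [0.01, -0.67] [-0.29, -0.61] 
th 9.800137949501776 p [ 0.5255376  -0.03360368]
```

Emit:
{"method": "arm_command", "body": {"plan": [{"twist": [0, 0, 0], "slide": [0.65, 0.16, 0], "fingers": 24}, {"twist": [0, 0, 0], "slide": [0.67, -0.13, 0], "fingers": 24}, {"twist": [0, 0, 0], "slide": [0.53, -0.41, 0], "fingers": 24}, {"twist": [0, 0, 0], "slide": [0.31, -0.6, 0], "fingers": 24}, {"twist": [0, 0, 0], "slide": [0.01, -0.68, 0], "fingers": 24}, {"twist": [0, 0, 0], "slide": [-0.28, -0.61, 0], "fingers": 24}, {"twist": [0, 0, 0], "slide": [-0.52, -0.43, 0], "fingers": 24}, {"twist": [0, 0, 0], "slide": [-0.65, -0.16, 0], "fingers": 24}, {"twist": [0, 0, 0], "slide": [-0.66, 0.14, 0], "fingers": 24}, {"twist": [0, 0, 0], "slide": [-0.54, 0.41, 0], "fingers": 24}]}}

```text
clock: 7.45
tcp_pos: [0.6162, -0.06, 0.1445]
eef_rot: [-0.465, -3.104, -0.008]
wrist_force: [-14.1, 19.4, 18.3]
width: 0.0308
grasp_force: 54.4
```

Run:
```python
from h import *
lug(("scene",))
```

```text
clock 7.45 tcp [ 0.6162 -0.06    0.1445] F [-14.1  19.4  18.3]
scene t 7.45 n 76 phi 0.423 spread 0.56
```

Emit:
{"method": "arm_command", "body": {"plan": [{"twist": [0, 0, 0], "slide": [-0.3, 0.61, 0], "fingers": 24}, {"twist": [0, 0, 0], "slide": [-0.01, 0.67, 0], "fingers": 24}, {"twist": [0, 0, 0], "slide": [0.29, 0.61, 0], "fingers": 24}, {"twist": [0, 0, 0], "slide": [0.52, 0.43, 0], "fingers": 24}, {"twist": [0, 0, 0], "slide": [0.66, 0.15, 0], "fingers": 24}, {"twist": [0, 0, 0], "slide": [0.66, -0.14, 0], "fingers": 24}, {"twist": [0, 0, 0], "slide": [0.53, -0.42, 0], "fingers": 24}, {"twist": [0, 0, 0], "slide": [0.29, -0.61, 0], "fingers": 24}, {"twist": [0, 0, 0], "slide": [0.01, -0.67, 0], "fingers": 24}, {"twist": [0, 0, 0], "slide": [-0.29, -0.61, 0], "fingers": 24}]}}

```text
clock: 8.75
tcp_pos: [0.5267, -0.0345, 0.1448]
eef_rot: [0.463, 3.104, 0.001]
wrist_force: [14.7, 7.1, -4.7]
width: 0.0312
grasp_force: 52.2
```

Run:
```python
from h import *
lug(("scene",))
gen([.45]*10)
```

```text
clock 8.75 tcp [ 0.5267 -0.0345  0.1448] F [14.7  7.1 -4.7]
scene t 8.75 n 33 phi 2.587 spread 2.68

[-0.53, -0.42] [-0.66, -0.15] [-0.66, 0.15] [-0.52, 0.42] [-0.29, 0.61] [0.0, 0.68] [0.3, 0.6] [0.53, 0.42] [0.66, 0.14] [0.65, -0.15] 
th 14.300137949501769 p [0.57228723 0.0483177 ]
```

Emit:
{"method": "arm_command", "body": {"plan": [{"twist": [0, 0, 0], "slide": [-0.53, -0.42, 0], "fingers": 24}, {"twist": [0, 0, 0], "slide": [-0.66, -0.15, 0], "fingers": 24}, {"twist": [0, 0, 0], "slide": [-0.66, 0.15, 0], "fingers": 24}, {"twist": [0, 0, 0], "slide": [-0.52, 0.42, 0], "fingers": 24}, {"twist": [0, 0, 0], "slide": [-0.29, 0.61, 0], "fingers": 24}, {"twist": [0, 0, 0], "slide": [0, 0.68, 0], "fingers": 24}, {"twist": [0, 0, 0], "slide": [0.3, 0.6, 0], "fingers": 24}, {"twist": [0, 0, 0], "slide": [0.53, 0.42, 0], "fingers": 24}, {"twist": [0, 0, 0], "slide": [0.66, 0.14, 0], "fingers": 24}, {"twist": [0, 0, 0], "slide": [0.65, -0.15, 0], "fingers": 24}]}}

```text
clock: 10.05
tcp_pos: [0.5737, 0.0494, 0.1447]
eef_rot: [0.462, 3.104, 0.004]
wrist_force: [2.0, -4.3, 7.1]
width: 0.0305
grasp_force: 53.4
```

```bash
cat > fit.py <<'E'
from h import *
from scipy.optimize import least_squares
# crank log: (t_start, [dth rows]); measurements (t, phi unwrapped)
LOG=json.load(open("log.json"));MEAS=json.load(open("meas.json"))
def sim(I,D,t_end,log=LOG,phi0=-1.77,dt=.005):
    t=4.85;w=0;ph=phi0;T=[];A=[];W=[]
    def oc(t):
        for t0,r in log:
            k=int((t-t0)/.125+1e-9)
            if t0<=t+1e-9 and k<len(r):return r[k]/.125
        return 0
    while t<t_end:
        tq=.04*(oc(t)-w)-.005*w
        if w>1e-4 or tq>D: w=max(0,w+dt*(tq-D)/I)
        elif tq<-D: w=w+dt*(tq+D)/I
        ph+=w*dt;t+=dt;T.append(t);A.append(ph);W.append(w)
    return np.array(T),np.array(A),np.array(W)
def fit():
    m=np.array(MEAS)
    def res(x):
        T,A,W=sim(x[0],x[1],m[-1,0]+.01);return np.r_[np.interp(m[:,0],T,A)-m[:,1],0.02*(x[0]/.04-1)]
    f=least_squares(res,[.04,.034],diff_step=1e-3,x_scale=[.01,.01]);return f.x,res(f.x)
E
python3 - <<'E'
from h import *
lug(("scene",))
r=[.45]*10
json.dump([[4.9,[.1,.2,.3,.4]+[.45]*6],[6.2,r],[7.5,r],[8.8,r]],open("log.json","w"))
json.dump([[6.15,-1.305],[7.45,.423],[8.75,2.587]],open("meas.json","w"))
from fit import *
x,e=fit();print(x,e);T,A,W=sim(*x,10.2);print(W[[250,500,770,-1]],A[-1],T[-1])
E
```

```text
clock 10.05 tcp [0.5737 0.0494 0.1447] F [ 2.  -4.3  7.1]
scene t 10.05 n 90 phi -1.459 spread 1.63
[0.06705943 0.04968468] [ 0.04661348 -0.01995299  0.00374713  0.01352971]
[0.93932129 1.54804152 1.82775519 1.6495532 ] 5.266329207996473 10.200000000000276
```

Run:
```python
from h import *
gen([.54]*20,rad=.061)
```

```text
[0.61, -0.53] [0.25, -0.78] [-0.2, -0.79] [-0.57, -0.58] [-0.79, -0.2] [-0.78, 0.23] [-0.55, 0.6] [-0.16, 0.79] [0.27, 0.77] [0.62, 0.52] 
[0.81, 0.13] [0.75, -0.31] [0.49, -0.65] [0.09, -0.81] [-0.35, -0.74] [-0.67, -0.45] [-0.81, -0.05] [-0.72, 0.38] [-0.43, 0.69] [0.0, 0.82] 
th 25.100137949501754 p [ 0.64294974 -0.01339718]
```

Emit:
{"method": "arm_command", "body": {"plan": [{"twist": [0, 0, 0], "slide": [0.61, -0.53, 0], "fingers": 24}, {"twist": [0, 0, 0], "slide": [0.25, -0.78, 0], "fingers": 24}, {"twist": [0, 0, 0], "slide": [-0.2, -0.79, 0], "fingers": 24}, {"twist": [0, 0, 0], "slide": [-0.57, -0.58, 0], "fingers": 24}, {"twist": [0, 0, 0], "slide": [-0.79, -0.2, 0], "fingers": 24}, {"twist": [0, 0, 0], "slide": [-0.78, 0.23, 0], "fingers": 24}, {"twist": [0, 0, 0], "slide": [-0.55, 0.6, 0], "fingers": 24}, {"twist": [0, 0, 0], "slide": [-0.16, 0.79, 0], "fingers": 24}, {"twist": [0, 0, 0], "slide": [0.27, 0.77, 0], "fingers": 24}, {"twist": [0, 0, 0], "slide": [0.62, 0.52, 0], "fingers": 24}]}}

```text
clock: 11.35
tcp_pos: [0.6237, 0.0334, 0.1446]
eef_rot: [0.464, 3.106, -0.003]
wrist_force: [-9.7, -11.4, 12.7]
width: 0.0308
grasp_force: 54.6
```

Run:
```python
from h import *
lug(("scene",))
```

```text
clock 11.35 tcp [0.6237 0.0334 0.1446] F [ -9.7 -11.4  12.7]
scene t 11.35 n 50 phi 1.23 spread 1.38
```

Emit:
{"method": "arm_command", "body": {"plan": [{"twist": [0, 0, 0], "slide": [0.81, 0.13, 0], "fingers": 24}, {"twist": [0, 0, 0], "slide": [0.75, -0.31, 0], "fingers": 24}, {"twist": [0, 0, 0], "slide": [0.49, -0.65, 0], "fingers": 24}, {"twist": [0, 0, 0], "slide": [0.09, -0.81, 0], "fingers": 24}, {"twist": [0, 0, 0], "slide": [-0.35, -0.74, 0], "fingers": 24}, {"twist": [0, 0, 0], "slide": [-0.67, -0.45, 0], "fingers": 24}, {"twist": [0, 0, 0], "slide": [-0.81, -0.05, 0], "fingers": 24}, {"twist": [0, 0, 0], "slide": [-0.72, 0.38, 0], "fingers": 24}, {"twist": [0, 0, 0], "slide": [-0.43, 0.69, 0], "fingers": 24}, {"twist": [0, 0, 0], "slide": [0, 0.82, 0], "fingers": 24}]}}

```text
clock: 12.65
tcp_pos: [0.6424, -0.0133, 0.1445]
eef_rot: [-0.464, -3.102, 0.0]
wrist_force: [-24.9, 0.9, 21.1]
width: 0.0309
grasp_force: 55.8
```

Run:
```python
from h import *
lug(("scene",))
gen([.54]*20,rad=.061)
```

```text
clock 12.65 tcp [ 0.6424 -0.0133  0.1445] F [-24.9   0.9  21.1]
scene t 12.65 n 75 phi -1.709 spread 1.87

[0.41, 0.7] [0.72, 0.39] [0.81, -0.04] [0.68, -0.45] [0.35, -0.73] [-0.07, -0.81] [-0.48, -0.66] [-0.75, -0.31] [-0.81, 0.11] [-0.63, 0.52] 
[-0.28, 0.76] [0.16, 0.8] [0.54, 0.6] [0.77, 0.24] [0.8, -0.19] [0.57, -0.57] [0.21, -0.79] [-0.24, -0.78] [-0.6, -0.55] [-0.79, -0.16] 
th 35.90013794950174 p [ 0.56811794 -0.0708557 ]
```

```bash
cat >> h.py <<'E'
def lug(cam="scene"):
    s=robot.sense();t=s["clock"];P,C,_=cloud(cam);q=P[:,:2]-AX;r=np.hypot(*q.T);z=P[:,2]
    a=np.angle(np.exp(1j*(np.arctan2(q[:,1],q[:,0])+.397)))
    l=(r>.118)&(r<.1345)&(z>.068)&(z<.0945);b=a[l]
    g=np.arange(-np.pi,np.pi,.02);n=np.array([(abs(np.angle(np.exp(1j*(b-x))))<.13).sum() for x in g])
    n2=n*(abs(np.angle(np.exp(1j*(g-2.2))))>.3)
    for nm,v in(("best",n),("noyoke",n2)):
        x=g[v.argmax()];dv=np.angle(np.exp(1j*(b-x)));dv=dv[abs(dv)<.16]
        print("t",round(float(t),3),nm,v.max(),"phi",round(float(x+(np.percentile(dv,5)+np.percentile(dv,95))/2),3),"ptp",round(float(np.ptp(np.percentile(dv,[5,95]))),2),end=" | ")
    print()
E
true
```

Emit:
{"method": "arm_command", "body": {"plan": [{"twist": [0, 0, 0], "slide": [0.41, 0.7, 0], "fingers": 24}, {"twist": [0, 0, 0], "slide": [0.72, 0.39, 0], "fingers": 24}, {"twist": [0, 0, 0], "slide": [0.81, -0.04, 0], "fingers": 24}, {"twist": [0, 0, 0], "slide": [0.68, -0.45, 0], "fingers": 24}, {"twist": [0, 0, 0], "slide": [0.35, -0.73, 0], "fingers": 24}, {"twist": [0, 0, 0], "slide": [-0.07, -0.81, 0], "fingers": 24}, {"twist": [0, 0, 0], "slide": [-0.48, -0.66, 0], "fingers": 24}, {"twist": [0, 0, 0], "slide": [-0.75, -0.31, 0], "fingers": 24}, {"twist": [0, 0, 0], "slide": [-0.81, 0.11, 0], "fingers": 24}, {"twist": [0, 0, 0], "slide": [-0.63, 0.52, 0], "fingers": 24}]}}

```text
clock: 13.95
tcp_pos: [0.6197, -0.0577, 0.1445]
eef_rot: [-0.466, -3.103, -0.009]
wrist_force: [-18.2, 21.3, 21.1]
width: 0.0308
grasp_force: 55.9
```

Run:
```python
from h import *
lug();lug();
```

```text
t 13.95 best 44 phi 1.595 ptp 0.21 | t 13.95 noyoke 44 phi 1.595 ptp 0.21 | 
t 14.0 best 44 phi 1.727 ptp 0.22 | t 14.0 noyoke 44 phi 1.727 ptp 0.22 |
```

Run:
```python
from h import *
th=30.500137949501745
json.dump(dict(p=list(AX+.061*np.array([np.cos(th),np.sin(th)])),th=th),open("st.json","w"))
gen([.52]*40,rad=.061)
```

```text
[-0.28, 0.73] [0.13, 0.78] [0.49, 0.61] [0.73, 0.28] [0.78, -0.12] [0.61, -0.48] [0.3, -0.73] [-0.11, -0.78] [-0.48, -0.62] [-0.73, -0.3] 
[-0.78, 0.1] [-0.62, 0.48] [-0.31, 0.72] [0.09, 0.78] [0.47, 0.63] [0.72, 0.31] [0.78, -0.08] [0.63, -0.46] [0.33, -0.71] [-0.08, -0.79] 
[-0.45, -0.64] [-0.71, -0.33] [-0.78, 0.07] [-0.65, 0.45] [-0.34, 0.7] [0.06, 0.79] [0.44, 0.65] [0.7, 0.34] [0.79, -0.05] [0.65, -0.43] 
[0.35, -0.7] [-0.04, -0.78] [-0.42, -0.66] [-0.7, -0.36] [-0.78, 0.03] [-0.67, 0.42] [-0.36, 0.69] [0.02, 0.78] [0.41, 0.67] [0.69, 0.38] 
th 51.30013794950186 p [0.61316508 0.04107065]
```

Emit:
{"method": "arm_command", "body": {"plan": [{"twist": [0, 0, 0], "slide": [-0.28, 0.73, 0], "fingers": 24}, {"twist": [0, 0, 0], "slide": [0.13, 0.78, 0], "fingers": 24}, {"twist": [0, 0, 0], "slide": [0.49, 0.61, 0], "fingers": 24}, {"twist": [0, 0, 0], "slide": [0.73, 0.28, 0], "fingers": 24}, {"twist": [0, 0, 0], "slide": [0.78, -0.12, 0], "fingers": 24}, {"twist": [0, 0, 0], "slide": [0.61, -0.48, 0], "fingers": 24}, {"twist": [0, 0, 0], "slide": [0.3, -0.73, 0], "fingers": 24}, {"twist": [0, 0, 0], "slide": [-0.11, -0.78, 0], "fingers": 24}, {"twist": [0, 0, 0], "slide": [-0.48, -0.62, 0], "fingers": 24}, {"twist": [0, 0, 0], "slide": [-0.73, -0.3, 0], "fingers": 24}]}}

```text
clock: 15.3
tcp_pos: [0.5593, -0.0665, 0.1447]
eef_rot: [0.466, 3.102, 0.009]
wrist_force: [11.4, 28.2, 4.5]
width: 0.0311
grasp_force: 54.3
```

```bash
python3 -c "
from h import *
lug()"
```

```text
t 15.3 best 92 phi -1.374 ptp 0.22 | t 15.3 noyoke 92 phi -1.374 ptp 0.22 |
```

Emit:
{"method": "arm_command", "body": {"plan": [{"twist": [0, 0, 0], "slide": [-0.78, 0.1, 0], "fingers": 24}, {"twist": [0, 0, 0], "slide": [-0.62, 0.48, 0], "fingers": 24}, {"twist": [0, 0, 0], "slide": [-0.31, 0.72, 0], "fingers": 24}, {"twist": [0, 0, 0], "slide": [0.09, 0.78, 0], "fingers": 24}, {"twist": [0, 0, 0], "slide": [0.47, 0.63, 0], "fingers": 24}, {"twist": [0, 0, 0], "slide": [0.72, 0.31, 0], "fingers": 24}, {"twist": [0, 0, 0], "slide": [0.78, -0.08, 0], "fingers": 24}, {"twist": [0, 0, 0], "slide": [0.63, -0.46, 0], "fingers": 24}, {"twist": [0, 0, 0], "slide": [0.33, -0.71, 0], "fingers": 24}, {"twist": [0, 0, 0], "slide": [-0.08, -0.79, 0], "fingers": 24}]}}

```text
clock: 16.6
tcp_pos: [0.5218, -0.0155, 0.1448]
eef_rot: [0.462, 3.105, 0.001]
wrist_force: [16.9, 2.5, -6.7]
width: 0.0309
grasp_force: 53.3
```

```bash
python3 -c "
from h import *
lug()"
```

```text
t 16.6 best 40 phi 1.793 ptp 0.22 | t 16.6 noyoke 40 phi 1.793 ptp 0.22 |
```

Emit:
{"method": "arm_command", "body": {"plan": [{"twist": [0, 0, 0], "slide": [-0.45, -0.64, 0], "fingers": 24}, {"twist": [0, 0, 0], "slide": [-0.71, -0.33, 0], "fingers": 24}, {"twist": [0, 0, 0], "slide": [-0.78, 0.07, 0], "fingers": 24}, {"twist": [0, 0, 0], "slide": [-0.65, 0.45, 0], "fingers": 24}, {"twist": [0, 0, 0], "slide": [-0.34, 0.7, 0], "fingers": 24}, {"twist": [0, 0, 0], "slide": [0.06, 0.79, 0], "fingers": 24}, {"twist": [0, 0, 0], "slide": [0.44, 0.65, 0], "fingers": 24}, {"twist": [0, 0, 0], "slide": [0.7, 0.34, 0], "fingers": 24}, {"twist": [0, 0, 0], "slide": [0.79, -0.05, 0], "fingers": 24}, {"twist": [0, 0, 0], "slide": [0.65, -0.43, 0], "fingers": 24}]}}

```text
clock: 17.9
tcp_pos: [0.5513, 0.0418, 0.1447]
eef_rot: [0.461, 3.105, 0.003]
wrist_force: [4.5, -7.3, 5.4]
width: 0.0306
grasp_force: 54.5
```

```bash
python3 -c "
from h import *
lug()"
```

```text
t 17.9 best 89 phi -1.248 ptp 0.21 | t 17.9 noyoke 89 phi -1.248 ptp 0.21 |
```

Emit:
{"method": "arm_command", "body": {"plan": [{"twist": [0, 0, 0], "slide": [0.35, -0.7, 0], "fingers": 24}, {"twist": [0, 0, 0], "slide": [-0.04, -0.78, 0], "fingers": 24}, {"twist": [0, 0, 0], "slide": [-0.42, -0.66, 0], "fingers": 24}, {"twist": [0, 0, 0], "slide": [-0.7, -0.36, 0], "fingers": 24}, {"twist": [0, 0, 0], "slide": [-0.78, 0.03, 0], "fingers": 24}, {"twist": [0, 0, 0], "slide": [-0.67, 0.42, 0], "fingers": 24}, {"twist": [0, 0, 0], "slide": [-0.36, 0.69, 0], "fingers": 24}, {"twist": [0, 0, 0], "slide": [0.02, 0.78, 0], "fingers": 24}, {"twist": [0, 0, 0], "slide": [0.41, 0.67, 0], "fingers": 24}, {"twist": [0, 0, 0], "slide": [0.69, 0.38, 0], "fingers": 24}]}}

```text
clock: 19.2
tcp_pos: [0.6147, 0.0405, 0.1446]
eef_rot: [0.463, 3.105, -0.002]
wrist_force: [-7.4, -11.2, 10.5]
width: 0.0307
grasp_force: 55.0
```

Run:
```python
from h import *
lug()
b=[.45]*10;c=[.54]*10;d=[.52]*10
json.dump([[4.9,[.1,.2,.3,.4]+[.45]*6],[6.2,b],[7.5,b],[8.8,b],[10.1,c],[11.4,c],[12.7,c],[14.05,d],[15.35,d],[16.65,d],[17.95,d]],open("log.json","w"))
P=np.pi
json.dump([[6.15,-1.305],[7.45,.423],[8.75,2.587],[10.05,4.824],[11.35,7.513],[13.95,1.595+4*P],[14,1.727+4*P],[15.3,-1.374+6*P],[16.6,1.793+6*P]],open("meas.json","w"))
from fit import *
x,e=fit();print(x,np.round(e,2))
T,A,W=sim(*x,19.25);print(np.interp([12.65,17.9,19.2],T,A)-6*P,np.round(np.interp(np.arange(6,19.5,1),T,W),2))
gen([.52]*10,rad=.061)
```

```text
Traceback (most recent call last):
  File "h.py", line 45, in lug
    print("t",round(float(t),3),nm,v.max(),"phi",round(float(x+(np.percentile(dv,5)+np.percentile(dv,95))/2),3),"ptp",round(float(np.ptp(np.percentile(dv,[5,95]))),2),end=" | ")
                                                                ~~~~~~~~~~~~~^^^^^^
IndexError: index -1 is out of bounds for axis 0 with size 0
```

Run:
```python
from h import *
b=[.45]*10;c=[.54]*10;d=[.52]*10
json.dump([[4.9,[.1,.2,.3,.4]+[.45]*6],[6.2,b],[7.5,b],[8.8,b],[10.1,c],[11.4,c],[12.7,c],[14.05,d],[15.35,d],[16.65,d],[17.95,d]],open("log.json","w"))
P=np.pi
json.dump([[6.15,-1.305],[7.45,.423],[8.75,2.587],[10.05,4.824],[11.35,7.513],[13.95,1.595+4*P],[14,1.727+4*P],[15.3,-1.374+6*P],[16.6,1.793+6*P],[17.9,-1.248+8*P]],open("meas.json","w"))
from fit import *
x,e=fit();print(robot.sense()["clock"],x,np.round(e,2))
T,A,W=sim(*x,19.25);print(np.interp([12.65,17.9,19.25],T,A)-8*P,np.round(np.interp(np.arange(6,19.5,1),T,W),2))
gen([.52]*10,rad=.061)
```

```text
19.25 [0.07354493 0.0477408 ] [ 0.02 -0.09 -0.09  0.09  0.17 -0.06 -0.06 -0.04  0.02  0.02  0.02]
[-14.31971802  -1.23187842   2.1320124 ] [0.82 1.36 1.65 1.79 1.95 2.25 2.41 2.48 2.5  2.5  2.49 2.47 2.44 2.53]

[0.78, -0.02] [0.68, -0.4] [0.38, -0.69] [-0.01, -0.78] [-0.39, -0.68] [-0.68, -0.39] [-0.79, 0.0] [-0.68, 0.39] [-0.4, 0.68] [-0.01, 0.78] 
th 56.50013794950189 p [ 0.64305314 -0.01447306]
```

Run:
```python
from fit import *
for I,D in((.0735,.0477),(.055,.055),(.065,.05)):
  for n in range(3,9):
    L=LOG+[[19.25,[.52]*n+[.35,.2,.1]]]
    T,A,W=sim(I,D,24,L);print(I,n,round(A[-1]-A[T<=19.25][-1]+2.13-2*np.pi,2),round(np.interp(19.25+.125*(n+3),T,W),2),round(T[np.argmax((T>20)&(W<=1e-3))],2))
```

```text
0.0735 3 -0.87 2.06 21.76
0.0735 4 -0.55 2.07 21.89
0.0735 5 -0.22 2.07 22.02
0.0735 6 0.1 2.08 22.15
0.0735 7 0.43 2.09 22.27
0.0735 8 0.75 2.1 22.4
0.055 3 -1.69 1.77 21.09
0.055 4 -1.39 1.78 21.22
0.055 5 -1.08 1.79 21.35
0.055 6 -0.78 1.8 21.48
0.055 7 -0.47 1.81 21.61
0.055 8 -0.17 1.82 21.74
0.065 3 -1.22 1.95 21.47
0.065 4 -0.9 1.96 21.6
0.065 5 -0.58 1.97 21.73
0.065 6 -0.26 1.98 21.86
0.065 7 0.05 1.99 21.98
0.065 8 0.37 2.0 22.11
```

Run:
```python
from h import *
json.dump(dict(p=[0.61316508,0.04107065],th=51.30013794950186),open("st.json","w"))
gen([.52]*5+[.35,.2,.1],rad=.061)
```

```text
[0.78, -0.02] [0.68, -0.4] [0.38, -0.69] [-0.01, -0.78] [-0.39, -0.68] [-0.44, -0.3] [-0.29, -0.1] [-0.15, -0.03] 
th 54.55013794950188 p [ 0.55671171 -0.06716417]
```

Emit:
{"method": "arm_command", "body": {"plan": [{"twist": [0, 0, 0], "slide": [0.78, -0.02, 0], "fingers": 24}, {"twist": [0, 0, 0], "slide": [0.68, -0.4, 0], "fingers": 24}, {"twist": [0, 0, 0], "slide": [0.38, -0.69, 0], "fingers": 24}, {"twist": [0, 0, 0], "slide": [-0.01, -0.78, 0], "fingers": 24}, {"twist": [0, 0, 0], "slide": [-0.39, -0.68, 0], "fingers": 24}, {"twist": [0, 0, 0], "slide": [-0.44, -0.3, 0], "fingers": 24}, {"twist": [0, 0, 0], "slide": [-0.29, -0.1, 0], "fingers": 24}, {"twist": [0, 0, 0], "slide": [-0.15, -0.03, 0], "fingers": 24}]}}

```text
clock: 20.25
tcp_pos: [0.5599, -0.0662, 0.1447]
eef_rot: [0.465, 3.102, 0.007]
wrist_force: [4.3, 10.3, 4.2]
width: 0.0306
grasp_force: 54.3
```

Run:
```python
from h import *
for i in range(10):lug()
```

```text
t 20.25 best 74 phi -1.816 ptp 0.21 | t 20.25 noyoke 74 phi -1.816 ptp 0.21 | 
t 20.3 best 74 phi -1.734 ptp 0.22 | t 20.3 noyoke 74 phi -1.734 ptp 0.22 | 
t 20.35 best 81 phi -1.657 ptp 0.22 | t 20.35 noyoke 81 phi -1.657 ptp 0.22 | 
t 20.4 best 83 phi -1.581 ptp 0.21 | t 20.4 noyoke 83 phi -1.581 ptp 0.21 | 
t 20.45 best 86 phi -1.516 ptp 0.22 | t 20.45 noyoke 86 phi -1.516 ptp 0.22 | 
t 20.5 best 84 phi -1.457 ptp 0.21 | t 20.5 noyoke 84 phi -1.457 ptp 0.21 | 
t 20.55 best 87 phi -1.401 ptp 0.21 | t 20.55 noyoke 87 phi -1.401 ptp 0.21 | 
t 20.6 best 86 phi -1.357 ptp 0.2 | t 20.6 noyoke 86 phi -1.357 ptp 0.2 | 
t 20.65 best 91 phi -1.325 ptp 0.22 | t 20.65 noyoke 91 phi -1.325 ptp 0.22 | 
t 20.7 best 90 phi -1.286 ptp 0.2 | t 20.7 noyoke 90 phi -1.286 ptp 0.2 |
```

Run:
```python
from fit import *
lug();lug()
for I,D in((.042,.05),(.046,.048)):
  for n in range(3,11):
    o=[]
    for d in(.25,.3,.35):
      T,A,W=sim(I,D,10,[[5,[.15]+[d]*n+[.15]]],0);o.append((round(A[-1],2),round(W.max(),2)))
    print(I,n,o)
```

```text
t 20.75 best 94 phi -1.252 ptp 0.22 | t 20.75 noyoke 94 phi -1.252 ptp 0.22 | 
t 20.8 best 93 phi -1.228 ptp 0.21 | t 20.8 noyoke 93 phi -1.228 ptp 0.21 | 
0.042 3 [(np.float64(0.08), np.float64(0.22)), (np.float64(0.14), np.float64(0.34)), (np.float64(0.2), np.float64(0.46))]
0.042 4 [(np.float64(0.13), np.float64(0.28)), (np.float64(0.21), np.float64(0.42)), (np.float64(0.3), np.float64(0.57))]
0.042 5 [(np.float64(0.18), np.float64(0.33)), (np.float64(0.29), np.float64(0.5)), (np.float64(0.42), np.float64(0.67))]
0.042 6 [(np.float64(0.23), np.float64(0.37)), (np.float64(0.38), np.float64(0.57)), (np.float64(0.55), np.float64(0.76))]
0.042 7 [(np.float64(0.29), np.float64(0.41)), (np.float64(0.48), np.float64(0.62)), (np.float64(0.68), np.float64(0.84))]
0.042 8 [(np.float64(0.36), np.float64(0.44)), (np.float64(0.58), np.float64(0.67)), (np.float64(0.82), np.float64(0.91))]
0.042 9 [(np.float64(0.42), np.float64(0.47)), (np.float64(0.69), np.float64(0.72)), (np.float64(0.96), np.float64(0.97))]
0.042 10 [(np.float64(0.49), np.float64(0.49)), (np.float64(0.79), np.float64(0.76)), 
[... 316 characters left out ...]
at64(0.33)), (np.float64(0.3), np.float64(0.49)), (np.float64(0.42), np.float64(0.65))]
0.046 6 [(np.float64(0.24), np.float64(0.37)), (np.float64(0.39), np.float64(0.56)), (np.float64(0.55), np.float64(0.74))]
0.046 7 [(np.float64(0.3), np.float64(0.41)), (np.float64(0.49), np.float64(0.61)), (np.float64(0.68), np.float64(0.82))]
0.046 8 [(np.float64(0.37), np.float64(0.44)), (np.float64(0.59), np.float64(0.67)), (np.float64(0.82), np.float64(0.89))]
0.046 9 [(np.float64(0.44), np.float64(0.48)), (np.float64(0.69), np.float64(0.71)), (np.float64(0.97), np.float64(0.95))]
0.046 10 [(np.float64(0.51), np.float64(0.5)), (np.float64(0.81), np.float64(0.75)), (np.float64(1.12), np.float64(1.0))]
```

Run:
```python
from h import *
gen([.15]+[.35]*8+[.15],rad=.061)
P,C,p=cloud("scene");q=P[:,:2]-AX;r=np.hypot(*q.T);a=np.arctan2(q[:,1],q[:,0]);z=P[:,2]
for lo,hi in((.152,.17),(.134,.15)):
    m=(r>lo)&(r<hi)&(z>.06)&(z<.093)&(abs(a+.38)<.3)
    print(m.sum(),a[m].min() if m.any() else 0,np.median(a[m]),a[m].max() if m.any() else 0,np.round(P[m].mean(0),4))
m=(r>.118)&(r<.1345)&(z>.068)&(z<.0945)&(abs(np.angle(np.exp(1j*(a+.397+1.2))))<.2)
print("lug pts",np.round(P[m].mean(0),4),np.hypot(*(P[m].mean(0)[:2]-AX)))
for t in("pointer","lug","axis"):print(t,[(np.round(d["centre"],4),round(d["score"],2)) for d in landmark_of("scene",t)[:2]])
lug()
```

```text
[-0.23, -0.01] [-0.52, 0.1] [-0.45, 0.28] [-0.34, 0.41] [-0.17, 0.5] [0.02, 0.54] [0.19, 0.49] [0.35, 0.4] [0.47, 0.25] [0.22, 0.06] 
th 57.65013794950189 p [0.60957282 0.04300344]
118 -0.47044642500146794 -0.4054573321661096 -0.30495912674654163 [ 0.7305 -0.0749  0.0797]
13 -0.44415132895917975 -0.40290191182644974 -0.3653309412244502 [ 0.7152 -0.0687  0.0842]
lug pts [ 0.5783 -0.1383  0.0767] 0.12683416787695617
pointer [(array([ 0.6974, -0.0585,  0.0774]), 0.7)]
lug [(array([ 0.5766, -0.1302,  0.0789]), 0.89)]
axis [(array([ 0.5759, -0.0083,  0.1549]), 0.9), (array([ 0.5578, -0.063 ,  0.1616]), 0.29)]
t 21.05 best 94 phi -1.161 ptp 0.21 | t 21.05 noyoke 94 phi -1.161 ptp 0.21 |
```

Emit:
{"method": "arm_command", "body": {"plan": [{"twist": [0, 0, 0], "slide": [-0.23, -0.01, 0], "fingers": 24}, {"twist": [0, 0, 0], "slide": [-0.52, 0.1, 0], "fingers": 24}, {"twist": [0, 0, 0], "slide": [-0.45, 0.28, 0], "fingers": 24}, {"twist": [0, 0, 0], "slide": [-0.34, 0.41, 0], "fingers": 24}, {"twist": [0, 0, 0], "slide": [-0.17, 0.5, 0], "fingers": 24}, {"twist": [0, 0, 0], "slide": [0.02, 0.54, 0], "fingers": 24}, {"twist": [0, 0, 0], "slide": [0.19, 0.49, 0], "fingers": 24}, {"twist": [0, 0, 0], "slide": [0.35, 0.4, 0], "fingers": 24}, {"twist": [0, 0, 0], "slide": [0.47, 0.25, 0], "fingers": 24}, {"twist": [0, 0, 0], "slide": [0.22, 0.06, 0], "fingers": 24}]}}

```text
clock: 22.35
tcp_pos: [0.6106, 0.0426, 0.1447]
eef_rot: [0.463, 3.105, -0.001]
wrist_force: [-1.0, -1.7, 5.2]
width: 0.0307
grasp_force: 54.5
```

Emit:
{"method": "arm_command", "body": {"plan": [{"twist": [0, 0, 0], "slide": [0, 0, 0], "fingers": 24}, {"twist": [0, 0, 0], "slide": [0, 0, 0], "fingers": 24}, {"twist": [0, 0, 0], "slide": [0, 0, 0], "fingers": 24}, {"twist": [0, 0, 0], "slide": [0, 0, 0], "fingers": 24}, {"twist": [0, 0, 0], "slide": [0, 0, 0], "fingers": 24}]}}

```text
clock: 22.98
tcp_pos: [0.6113, 0.0422, 0.1447]
eef_rot: [0.464, 3.105, 0.0]
wrist_force: [0.8, 0.4, 5.9]
width: 0.0307
grasp_force: 54.5
```

Run:
```python
from h import *
lug();lug();lug();lug()
```

```text
t 22.975 best 97 phi -0.337 ptp 0.21 | t 22.975 noyoke 97 phi -0.337 ptp 0.21 | 
t 23.025 best 97 phi -0.335 ptp 0.21 | t 23.025 noyoke 97 phi -0.335 ptp 0.21 | 
t 23.075 best 95 phi -0.338 ptp 0.21 | t 23.075 noyoke 95 phi -0.338 ptp 0.21 | 
t 23.125 best 95 phi -0.338 ptp 0.21 | t 23.125 noyoke 95 phi -0.338 ptp 0.21 |
```

Run:
```python
from fit import *
for d in(.35,.36,.37,.38):
  T,A,W=sim(.042,.05,10,[[5,[.15]+[d]*4+[.15]]],0);print(d,A[-1])
gen([.15]+[.36]*4+[.15],rad=.061)
```

```text
0.35 0.30222480463406526
0.36 0.321274088914411
0.37 0.340582676710796
0.38 0.360142236851335

[0.23, 0.02] [0.54, -0.09] [0.47, -0.27] [0.35, -0.41] [0.18, -0.52] [0.02, -0.23] 
th 59.390137949501884 p [0.52357679 0.00651729]
```

Emit:
{"method": "arm_command", "body": {"plan": [{"twist": [0, 0, 0], "slide": [0.23, 0.02, 0], "fingers": 24}, {"twist": [0, 0, 0], "slide": [0.54, -0.09, 0], "fingers": 24}, {"twist": [0, 0, 0], "slide": [0.47, -0.27, 0], "fingers": 24}, {"twist": [0, 0, 0], "slide": [0.35, -0.41, 0], "fingers": 24}, {"twist": [0, 0, 0], "slide": [0.18, -0.52, 0], "fingers": 24}, {"twist": [0, 0, 0], "slide": [0.02, -0.23, 0], "fingers": 24}, {"twist": [0, 0, 0], "slide": [0, 0, 0], "fingers": 24}, {"twist": [0, 0, 0], "slide": [0, 0, 0], "fingers": 24}, {"twist": [0, 0, 0], "slide": [0, 0, 0], "fingers": 24}, {"twist": [0, 0, 0], "slide": [0, 0, 0], "fingers": 24}]}}

```text
clock: 24.42
tcp_pos: [0.5242, 0.0061, 0.1446]
eef_rot: [0.464, 3.107, 0.0]
wrist_force: [-3.5, 1.5, 10.0]
width: 0.0311
grasp_force: 54.9
```

Run:
```python
from h import *
lug();lug()
for c in("scene","top"):
    p=vision.capture(c)
    for t in("pointer","lug"):print(c,t,[(np.round(d["centre"],4),round(d["score"],2)) for d in landmark_of(c,t)[:2]])
    if c=="scene":s=p["frame"][200:310,230:370,::-1]
    else: tp=p["frame"][110:220,250:390,::-1]
cv2.imwrite("pics/b.png",cv2.resize(np.vstack([s,tp]),None,fx=2.7*1,fy=2.7,interpolation=cv2.INTER_CUBIC))
```

```text
t 24.425 best 94 phi -0.072 ptp 0.21 | t 24.425 noyoke 94 phi -0.072 ptp 0.21 | 
t 24.475 best 91 phi -0.072 ptp 0.21 | t 24.475 noyoke 91 phi -0.072 ptp 0.21 | 
scene pointer [(array([ 0.6941, -0.0599,  0.08  ]), 0.86), (array([ 0.5807, -0.0124,  0.0009]), 0.32)]
scene lug [(array([ 0.6949, -0.0618,  0.077 ]), 0.59)]
top pointer [(array([ 0.7007, -0.0558,  0.0822]), 0.87)]
top lug []
```

View pics/b.png

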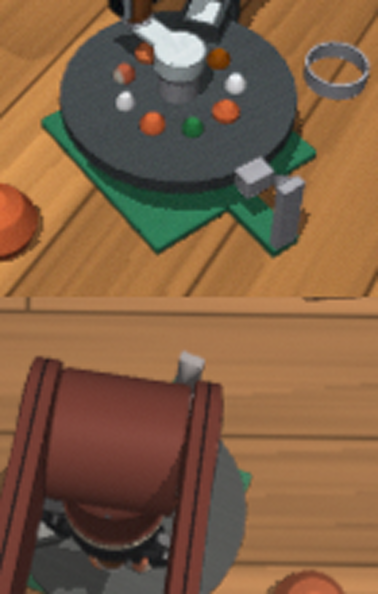

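Run:
```python
from h import *
Q=[cloud("scene")[0] for _ in range(3)];P=np.vstack(Q)
u=np.array([np.cos(-.4),np.sin(-.4)]);n=np.array([-u[1],u[0]])
q=P[:,:2]-AX;rr=q@u;t=q@n;z=P[:,2]
for nm,a,b,zl in(("lug",.112,.137,.06),("lugtop",.112,.137,.088),("cone",.138,.150,.07),("bar",.152,.168,.04),("bartop",.152,.168,.0875)):
    m=(rr>a)&(rr<b)&(z>zl)&(z<.1)&(abs(t)<.04)
    print(nm,m.sum(),"t min/max/mean",np.round([*np.percentile(t[m],[2,98]),t[m].mean()],4),"r",np.round([rr[m].min(),rr[m].max()],3),"z",np.round(np.percentile(z[m],[2,98]),3))
```

```text
lug 487 t min/max/mean [-0.0226  0.0197 -0.008 ] r [0.112 0.136] z [0.06  0.081]Traceback (most recent call last):
  File "<stdin>", line 7, in <module>
    return _quantile_unchecked(
        a, q, axis, out, overwrite_input, method, keepdims, weights)
    return _ureduce(a,
                    func=_quantile_ureduce_func,
    ...<5 lines>...
                    overwrite_input=overwrite_input,
                    method=method)
    r = func(a, **kwargs)
    result = _quantile(arr,
                       quantiles=q,
    ...<2 lines>...
                       out=out,
                       weights=wgt)
    slices_having_nans = np.isnan(arr[-1, ...])
                                  ~~~^^^^^^^^^
IndexError: index -1 is out of bounds for axis 0 with size 0
```

Lug top is at about 80 mm. I redo it with suitable height bands.

Run:
```python
from h import *
P=np.vstack([cloud("scene")[0] for _ in range(3)])
u=np.array([np.cos(-.4),np.sin(-.4)]);n=np.array([-u[1],u[0]])
q=P[:,:2]-AX;rr=q@u;t=q@n;z=P[:,2]
for nm,a,b,zl in(("lug",.118,.137,.07),("lugtop",.118,.137,.077),("cone",.138,.150,.07),("bar",.152,.168,.04),("bartop",.150,.17,.086)):
    m=(rr>a)&(rr<b)&(z>zl)&(z<.1)&(abs(t)<.04)
    if m.sum()>3:print(nm,m.sum(),"t",np.round([*np.percentile(t[m],[2,98]),t[m].mean()],4),"r",np.round([rr[m].min(),rr[m].max()],3),"z",np.round(np.percentile(z[m],[2,98]),3))
    else:print(nm,0)
```

```text
lug 256 t [-0.0222  0.0074 -0.0085] r [0.118 0.136] z [0.07  0.081]
lugtop 165 t [-0.0203  0.0073 -0.007 ] r [0.118 0.136] z [0.077 0.082]
cone 37 t [-0.0058  0.0059 -0.0008] r [0.14 0.15] z [0.078 0.088]
bar 509 t [-0.0111  0.0137 -0.001 ] r [0.152 0.167] z [0.041 0.091]
bartop 155 t [-0.011   0.0132  0.0007] r [0.15  0.166] z [0.086 0.092]
```

Run:
```python
from h import *
gen([.15]+[.25]*3+[.15],rad=.061)
```

```text
[-0.02, -0.23] [-0.1, -0.36] [-0.19, -0.33] [-0.27, -0.28] [-0.18, -0.12] 
th 60.44013794950188 p [ 0.53724    -0.05285709]
```

Emit:
{"method": "arm_command", "body": {"plan": [{"twist": [0, 0, 0], "slide": [-0.02, -0.23, 0], "fingers": 24}, {"twist": [0, 0, 0], "slide": [-0.1, -0.36, 0], "fingers": 24}, {"twist": [0, 0, 0], "slide": [-0.19, -0.33, 0], "fingers": 24}, {"twist": [0, 0, 0], "slide": [-0.27, -0.28, 0], "fingers": 24}, {"twist": [0, 0, 0], "slide": [-0.18, -0.12, 0], "fingers": 24}, {"twist": [0, 0, 0], "slide": [0, 0, 0], "fingers": 24}, {"twist": [0, 0, 0], "slide": [0, 0, 0], "fingers": 24}, {"twist": [0, 0, 0], "slide": [0, 0, 0], "fingers": 24}]}}

```text
clock: 26.12
tcp_pos: [0.5395, -0.0527, 0.1447]
eef_rot: [0.464, 3.103, 0.002]
wrist_force: [3.7, 3.7, 6.3]
width: 0.0307
grasp_force: 54.4
```

```bash
cat > ck.py <<'E'
from h import *
def ck():
    s=robot.sense();print(s["clock"],np.round(s["tcp_pos"],4),np.round(s["wrist_force"],1));lug()
    P=np.vstack([cloud("scene")[0] for _ in range(3)])
    u=np.array([np.cos(-.4),np.sin(-.4)]);n=np.array([-u[1],u[0]])
    q=P[:,:2]-AX;rr=q@u;t=q@n;z=P[:,2]
    for nm,a,b,zl in(("lug",.118,.137,.07),("lugtop",.118,.137,.077),("cone",.138,.150,.07),("bar",.152,.168,.04),("bartop",.150,.17,.086)):
        m=(rr>a)&(rr<b)&(z>zl)&(z<.1)&(abs(t)<.04)
        if m.sum()>3:print(nm,m.sum(),"t",np.round([*np.percentile(t[m],[2,98]),t[m].mean()],4))
if __name__=="__main__":ck()
E
python3 ck.py
```

```text
26.125 [ 0.5395 -0.0527  0.1447] [3.7 3.7 6.3]
t 26.125 best 92 phi -0.069 ptp 0.21 | t 26.125 noyoke 92 phi -0.069 ptp 0.21 | 
lug 247 t [-0.0218  0.0067 -0.0084]
lugtop 153 t [-0.0205  0.0069 -0.0066]
cone 36 t [-0.0059  0.0055 -0.0007]
bar 504 t [-0.0111  0.014  -0.0011]
bartop 155 t [-0.0104  0.0142  0.0011]
```

Run:
```python
from fit import *
for I,D in((.042,.05),(.042,.055),(.05,.055)):
  print(I,D,[(n,d,round(sim(I,D,9,[[5,[.15]+[d]*n+[.15]]],0)[1][-1],3)) for n,d in((4,.36),(3,.25),(1,.36),(1,.45),(2,.3),(2,.33),(2,.36))])
gen([.15]+[.34]*2+[.15],rad=.061)
```

```text
0.042 0.05 [(4, 0.36, np.float64(0.321)), (3, 0.25, np.float64(0.083)), (1, 0.36, np.float64(0.042)), (1, 0.45, np.float64(0.066)), (2, 0.3, np.float64(0.075)), (2, 0.33, np.float64(0.094)), (2, 0.36, np.float64(0.115))]
0.042 0.055 [(4, 0.36, np.float64(0.282)), (3, 0.25, np.float64(0.064)), (1, 0.36, np.float64(0.035)), (1, 0.45, np.float64(0.057)), (2, 0.3, np.float64(0.062)), (2, 0.33, np.float64(0.08)), (2, 0.36, np.float64(0.099))]
0.05 0.055 [(4, 0.36, np.float64(0.251)), (3, 0.25, np.float64(0.056)), (1, 0.36, np.float64(0.03)), (1, 0.45, np.float64(0.05)), (2, 0.3, np.float64(0.054)), (2, 0.33, np.float64(0.07)), (2, 0.36, np.float64(0.086))]

[-0.21, -0.1] [-0.51, -0.11] [-0.51, 0.07] [-0.21, 0.09] 
th 61.420137949501886 p [ 0.59174748 -0.07158389]
```

Emit:
{"method": "arm_command", "body": {"plan": [{"twist": [0, 0, 0], "slide": [-0.21, -0.1, 0], "fingers": 24}, {"twist": [0, 0, 0], "slide": [-0.51, -0.11, 0], "fingers": 24}, {"twist": [0, 0, 0], "slide": [-0.51, 0.07, 0], "fingers": 24}, {"twist": [0, 0, 0], "slide": [-0.21, 0.09, 0], "fingers": 24}, {"twist": [0, 0, 0], "slide": [0, 0, 0], "fingers": 24}, {"twist": [0, 0, 0], "slide": [0, 0, 0], "fingers": 24}, {"twist": [0, 0, 0], "slide": [0, 0, 0], "fingers": 24}]}}

```text
clock: 27.2
tcp_pos: [0.5927, -0.0694, 0.1447]
eef_rot: [0.463, 3.107, 0.006]
wrist_force: [-2.3, 9.9, 9.6]
width: 0.0308
grasp_force: 54.9
```

```bash
python3 ck.py
```

```text
27.2 [ 0.5927 -0.0694  0.1447] [-2.3  9.9  9.6]
t 27.2 best 91 phi -0.051 ptp 0.22 | t 27.2 noyoke 91 phi -0.051 ptp 0.22 | 
lug 254 t [-0.0197  0.0091 -0.0066]
lugtop 175 t [-0.0189  0.0093 -0.0049]
cone 39 t [-0.0065  0.0049 -0.0011]
bar 506 t [-0.0113  0.0138 -0.001 ]
bartop 148 t [-0.0103  0.0137  0.0015]
```

Run:
```python
from h import *
gen([.15]+[.39]*2+[.15],rad=.061)
```

```text
[-0.2, 0.11] [-0.41, 0.43] [-0.22, 0.54] [-0.02, 0.23] 
th 62.500137949501884 p [ 0.63956263 -0.03139098]
```

Emit:
{"method": "arm_command", "body": {"plan": [{"twist": [0, 0, 0], "slide": [-0.2, 0.11, 0], "fingers": 24}, {"twist": [0, 0, 0], "slide": [-0.41, 0.43, 0], "fingers": 24}, {"twist": [0, 0, 0], "slide": [-0.22, 0.54, 0], "fingers": 24}, {"twist": [0, 0, 0], "slide": [-0.02, 0.23, 0], "fingers": 24}, {"twist": [0, 0, 0], "slide": [0, 0, 0], "fingers": 24}, {"twist": [0, 0, 0], "slide": [0, 0, 0], "fingers": 24}, {"twist": [0, 0, 0], "slide": [0, 0, 0], "fingers": 24}]}}

```text
clock: 28.28
tcp_pos: [0.6385, -0.0308, 0.1446]
eef_rot: [-0.463, -3.103, -0.001]
wrist_force: [-9.4, 4.1, 13.2]
width: 0.0307
grasp_force: 55.3
```

```bash
python3 ck.py
```

```text
28.275 [ 0.6385 -0.0308  0.1446] [-9.4  4.1 13.2]
t 28.275 best 91 phi 0.011 ptp 0.21 | t 28.275 noyoke 91 phi 0.011 ptp 0.21 | 
lug 257 t [-0.0121  0.0163  0.0011]
lugtop 175 t [-0.0122  0.0167  0.0025]
cone 38 t [-0.0069  0.0059 -0.001 ]
bar 505 t [-0.0111  0.0135 -0.001 ]
bartop 154 t [-0.0106  0.0134  0.001 ]
```

Emit:
{"method": "arm_command", "body": {"plan": [{"twist": [0, 0, 0], "slide": [0, 0, 0], "fingers": 60}, {"twist": [0, 0, 0], "slide": [0, 0, 0], "fingers": 60}, {"twist": [0, 0, 0], "slide": [0, 0, 0], "fingers": 60}, {"twist": [0, 0, 0], "slide": [0, 0, -0.3], "fingers": 60}, {"twist": [0, 0, 0], "slide": [0, 0, -0.6], "fingers": 60}, {"twist": [0, 0, 0], "slide": [0, 0, -0.7], "fingers": 60}, {"twist": [0, 0, 0], "slide": [0, 0, -0.7], "fingers": 60}, {"twist": [0, 0, 0], "slide": [0, 0, -0.7], "fingers": 60}, {"twist": [0, 0, 0], "slide": [0, 0, -0.4], "fingers": 60}, {"twist": [0, 0, 0], "slide": [0, 0, 0], "fingers": 60}]}}

```text
clock: 29.72
tcp_pos: [0.641, -0.0322, 0.2811]
eef_rot: [0.464, 3.104, -0.0]
wrist_force: [-0.2, -0.2, -0.5]
width: 0.06
grasp_force: 0.0
```

```bash
python3 ck.py; python3 -c "
from h import *
p=vision.capture('scene');cv2.imwrite('pics/c.png',cv2.resize(p['frame'][140:320,180:420,::-1],None,fx=3,fy=3))"
```

```text
29.725 [ 0.641  -0.0322  0.2811] [-0.2 -0.2 -0.5]
t 29.725 best 89 phi 0.011 ptp 0.21 | t 29.725 noyoke 89 phi 0.011 ptp 0.21 | 
lug 243 t [-0.0121  0.0173  0.0014]
lugtop 154 t [-0.0108  0.0173  0.0032]
cone 36 t [-0.0059  0.0075 -0.0005]
bar 502 t [-0.0112  0.0134 -0.0011]
bartop 155 t [-0.0106  0.0135  0.0011]
```

View pics/c.png

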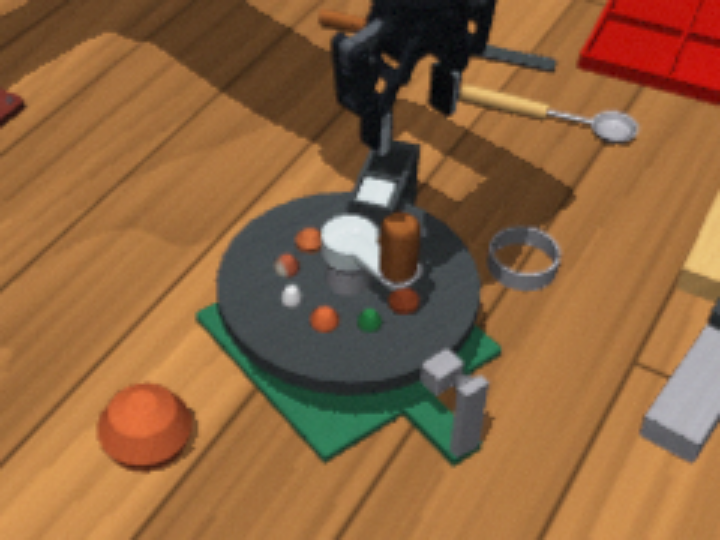

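The lug at (441,370) stands at the pointer bar (470,400), the knob is free at (400,245), and the shoe and the other things in the crop (bangle, geode, spoon) are in place. Handing in.

```bash
python3 -c "
from workcell import ticket
print(ticket.finish_job())"
```

```text
the job is handed in; nothing more can be done
None
```

The job is handed in: by camera the plate ran at about 2.5 rad/s for over 6 s, then stopped with its lug within about 2 mm of the pointer (after a few small forward crank nudges), and the knob was let go at about 29 s.

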